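# Gather the washed caps in the tote's pouring corner

## Task

The shaker has stopped: slide the lock that holds the tote down on its deck all the way out to its end stop, away from the tote, then lift the tote off the deck by its carrying handle. Tip it well over towards its pouring corner (the cut-off one with the lip) until all five screw caps have slid together in that corner, without spilling any. Finish while still holding the tote still in the air, tipped like that with the caps in the corner; leave the bottle, jar and beaker beside the shaker alone.

Things in the scene. Friction and masses are not known exactly. Their poses are not given: they have to be found in the camera images.
- shaker: Fixed low bench shaker, enamelled housing with a sloping control panel on its -x side and an aluminium deck 280 mm (x) by 410 mm (y). Origin at the middle of its underside on the bench. Deck 72 mm, rubber mat under the tote 74 mm above the bench. Low fences (12 mm) stand round the tote's foot.
- lock (a joint): Slide lock on the deck at the tote's -y end: 0 = fully in, its tongue 15 mm over the tote's foot flange, holding that end down; 0.045 m = out against its end stop. Slides along the shaker's own -y. Starts between 0 and 0.008, moves stiffly (about 4 N) and stays where it is left.
- lock_grip (a point): Top centre of the lock's upright black grip, a fin 14 mm thick (along the shaker's y), 45 mm wide (along x) and 34 mm tall, on a saddle 75 x 40 mm whose top is 96 mm above the bench; grip top 130 mm above the bench. The tote's end wall is at least 47 mm from the fin on its +y side. Axes as the shaker's.
- tote: Loose white plastic tote (0.30 to 0.50 kg): tray 170 mm (x) by 230 mm (y), walls 60 mm high, walls and floor 4 mm thick, 18 mm foot flanges 6 mm thick at both ends. Origin at the middle of its underside; z up, axes as the shaker's at the start. The pouring corner (-x, +y) is cut off at 45 degrees (45 mm off each side) by a wall only 42 mm high with a flared lip.
- tote_handle (a point): Middle of the tote's carrying handle, a straight flat bar along the tote's x right across its middle, 14 mm thick (along y), 22 mm tall, 182 mm long; this point is the bar's centre, 136 mm above the tote's underside. The bar stands on a flat upright outside each long wall. Axes as the tote's.
- tote_corner (a point): Point on the tote's inner floor at the middle of the pouring corner's wall: 60 mm to -x and 90 mm to +y of the tote's origin, 4 mm up. Axes as the tote's.
- cap1: One of five identical loose screw caps, smooth plain plastic, 38 mm in diameter and 24 mm high, lying flat on the floor of the tote; origin at the centre of its underside. They slide easily once the tote's floor is steep enough (friction about 0.16 to 0.24).
- cap2: One of five identical loose screw caps, smooth plain plastic, 38 mm in diameter and 24 mm high, lying flat on the floor of the tote; origin at the centre of its underside. They slide easily once the tote's floor is steep enough (friction about 0.16 to 0.24).
- cap3: One of five identical loose screw caps, smooth plain plastic, 38 mm in diameter and 24 mm high, lying flat on the floor of the tote; origin at the centre of its underside. They slide easily once the tote's floor is steep enough (friction about 0.16 to 0.24).
- cap4: One of five identical loose screw caps, smooth plain plastic, 38 mm in diameter and 24 mm high, lying flat on the floor of the tote; origin at the centre of its underside. They slide easily once the tote's floor is steep enough (friction about 0.16 to 0.24).
- cap5: One of five identical loose screw caps, smooth plain plastic, 38 mm in diameter and 24 mm high, lying flat on the floor of the tote; origin at the centre of its underside. They slide easily once the tote's floor is steep enough (friction about 0.16 to 0.24).
- amber_bottle: Brown glass bottle with a tan cap, 84 mm in diameter and 165 mm tall, standing on the bench left of the shaker. Not to be disturbed. Origin at the centre of its underside.
- beaker: Empty whitish plastic beaker, 94 mm across the rim and 125 mm tall, standing on the bench right of the shaker. Not to be disturbed. Origin at the centre of its underside.
- white_jar: White plastic jar with a lid, 68 mm in diameter and 115 mm tall, standing on the bench right of the shaker, beyond the beaker. Not to be disturbed. Origin at the centre of its underside.
There are look-alikes about, which are no part of the job. What is shaped like the cap3 but white is not meant. What is shaped like the cap1 but pink is not meant.

How it is judged:
By the outcome, as a careful person would: the job done as asked, in the order asked, and still so for the second after the job is handed in, while the arm keeps its last pose, push and grip.
It also fails if it takes over 53 s, if anything falls off the work surface, if the arm or the gripper's body presses on something with over 40 N, if the wrist force passes 120 N, or if a joint passes its speed limit or range.

## Robot

A 6-joint arm with a two-finger parallel gripper is mounted at the origin on the work surface. World frame = base frame: x ahead of the robot, y to its left, z up, the work surface at z = 0. Lengths are in m, angles in rad, forces in N, time in s.
With the tool pointing down it reaches from about 0.25 to 0.775 m from the base axis. Payload 4 kg.
Tool frame: the origin (TCP) lies on the centre line of the jaws, within the pads' length; the fingertips stand 25 mm ahead of it and the grasp point (between the pads) lies 6 mm ahead of it; z points along the fingers, y is the line along which they close (so a half turn about z gives the same grasp; the last joint's range is limited). The gripper opens to 94 mm and grips with 3 to 60 N. Pads are 16 mm wide; open, the fingers measure 119 mm over their backs; the gripper's body (75 mm by 177 mm) begins 78 mm behind the grasp point.
Start: joints at [-1.31, 0.087, 1.371, -0, 1.684, -0.103], TCP at [0.196, -0.514, 0.231] pointing down, gripper open.
Joint ranges: [-3.1, 3.1], [-0.76, 2.03], [0.27, 2.55], [-1.08, 4.22], [0.17, 2.65], [-2.57, 2.57]. Speed limits (rad/s): [2.79, 2.79, 3.14, 3.14, 3.14, 3.14].

## Interface

Orientations are given as [roll, pitch, yaw] about the fixed x, y, z axes, in that order (R = Rz(yaw) Ry(pitch) Rx(roll)).
In Python, from bench import sensors, optics, ticket gives the robot as it stands.
- The arm moves only by the tool send_rows, never from a script. Its argument "rows" is a list of rows, each a list of 6 numbers: the shift along the world's x, y, z in mm, then the turn, a rotation vector about the world's x, y, z in rad. In form: [[x, y, z, wx, wy, wz], ...]. A call has 1 to 8 rows; each row shifts and turns the commanded pose from where the row before left it; what a row does not reach is not made up. A row lasts 1/12 s, in which the tool goes at most 41.7 mm and 7.16 degrees, less where a joint would pass 70% of its speed; a pose out of reach is approached as far as the arm can. A call is refused whole if a number of a shift passes 41.7 or a number of a turn 0.125, either way. A call with a gripper value outside its range is refused whole. "grip" is the finger opening in mm, from 0 to 94, set as the call begins (left out, the last holds). The fingers move at their own pace and stop on an object; the grip force is fixed at half the most. Time passes only in rows, so rows that do not move let the fingers close. It gives the time, the measured TCP pose, the force, the opening and the grip force at its end, in the units of the state.
- sensors.get_obs(): the state, without advancing time (a new reading comes with each control period).
- optics.snapshot(name): name is "side" or "top"; returns the picture (420x560x3 uint8, red, green, blue); there is no depth.
- optics.camera_model(name): a dict with "vertical_fov" (degrees; the focal length in pixels is half the picture's height over the tangent of half this angle, whatever the lens; pixels are square), "cx", "cy" (the principal point, pixels), "R" (3x3) and "t" (3): a world point X has camera coordinates R X + t. Camera axes: x right, y down, z forward; pixel columns grow to the right and rows downward; lengths in m; the calibration is good to about 2 mm. A picture is of the moment at which its call begins. camera_model takes no time and is no camera call.
- ticket.close_job(): hands the job in; it is judged then, once.
The state is a dict: "time": time; "joint_positions": joint angles; "qvel": joint speeds; "joint_torque": joint torques, N m; "tool_pos": TCP position; "ee_rot": TCP orientation; "wrist_force": force on the tool from outside, world axes, zero at the start; "wrist_torque": the same for the moment, N m; "width": finger opening in m; "finger_force": force on a finger pad.
Only numpy, scipy, OpenCV 4.12 (cv2) and the standard library are available. Lean on these libraries where they do the work, as an engineer would, in place of code of your own. Each camera call takes 0.05 s, during which the arm holds its last target. There are 200 camera calls.

## Working session

There is one attempt and no reset: what is moved stays moved. The work goes in short steps, Python scripts to look and compute and a tool call to move; the robot and the scene stay as the last step left them, time stands still between calls to the robot, and variables do not carry over. Pictures are saved under pics/ and viewed, at most 10 in all, crops included, and the job is handed in when it is done.

Besides the shell and the picture viewer there is one more tool, called after "Request:" as a command line: name --pt "numbers of a row" for each row, then --argument value for the rest. send_rows: Moves the arm, as the interface text tells. Its arguments: {"type":"object","properties":{"rows":{"type":"array"},"grip":{"type":"number"}},"required":["rows"]}

```bash
mkdir -p pics; python3 - <<'E'
from bench import sensors, optics
import cv2
o=sensors.get_obs();print({k:(v if not hasattr(v,'round') else v) for k,v in o.items()})
for n in("top","side"):
    cv2.imwrite(f"pics/{n}0.png",cv2.resize(optics.snapshot(n)[:,:,::-1],(800,600),interpolation=cv2.INTER_CUBIC))
    print(optics.camera_model(n))
E
```

```text
{'time': 0.0, 'joint_positions': array([-1.31010407e+00,  8.79518764e-02,  1.37224329e+00, -4.62072524e-05,
        1.68362403e+00, -1.03123500e-01]), 'qvel': array([-0.00022601, -0.00021564, -0.00121489,  0.0002549 , -0.00038073,
       -0.00076152]), 'joint_torque': array([-6.25073335e-04, -3.40176666e+01, -3.02428901e+01,  7.18751061e-02,
        3.28796741e-02, -1.39007248e-04]), 'tool_pos': array([ 0.19555269, -0.51352291,  0.22931141]), 'ee_rot': array([-3.13937321e+00, -1.83521007e-04,  3.63810402e-01]), 'wrist_force': array([-0.57115515, -0.39961531,  0.48023239]), 'wrist_torque': array([ 0.03089053, -0.01501683, -0.03365469]), 'finger_force': 0.0, 'width': 0.0940662580684006}
{'vertical_fov': 49.8755773952017, 'cx': 274.7803742920155, 'cy': 210.64845107735064, 'R': array([[ 0.00175512, -0.99999423, -0.00290813],
       [-0.98671553, -0.00125938, -0.16245267],
       [ 0.16244807,  0.00315462, -0.98671205]]), 't': array([0.02442423, 0.61521179, 1.32100974])}
{'vertical_fov': 55.58641329530724, 'cx': 285.46481240642976, 'cy': 211.68639503196096, 'R': array([[ 0.9966653 , -0.08139306,  0.00578342],
       [-0.05981122, -0.77692727, -0.62674288],
       [ 0.05550581,  0.62430697, -0.77920467]]), 't': array([-0.58861872,  0.14806636,  1.04177047])}
```

View pics/top0.png

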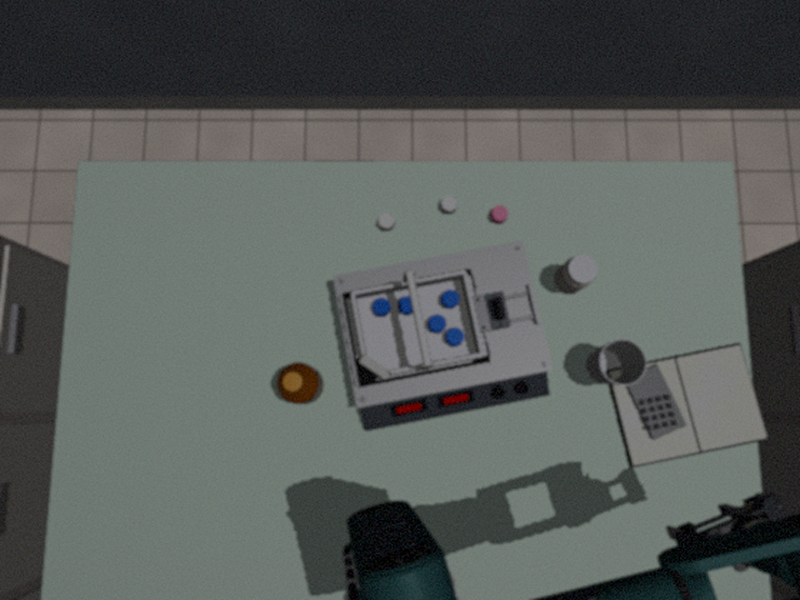

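View pics/side0.png

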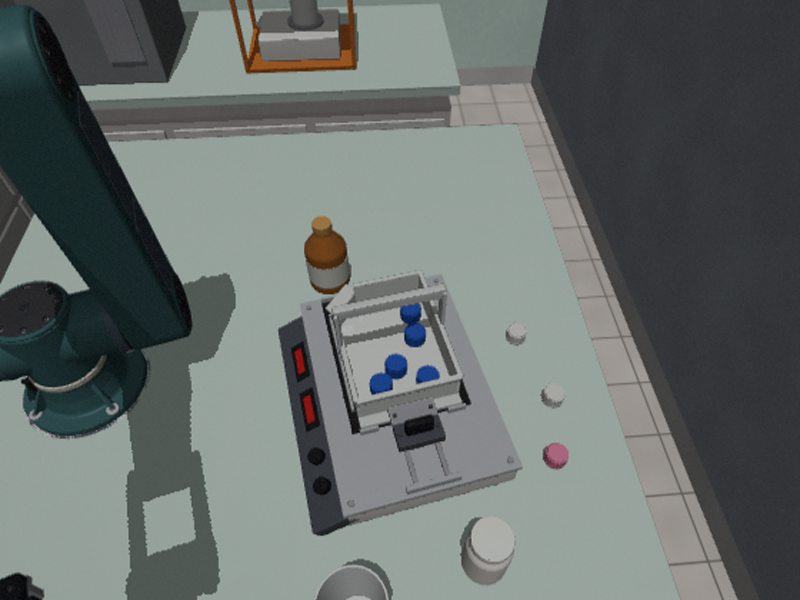

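The top view shows the shaker at about (440,335), its lock fin at (495,310) and the handle bar from (409,275) to (425,365). The side view shows the fin at (419,425) and the bar from (335,312) to (445,290). I'll crop in closer to measure these.

```bash
python3 - <<'E'
from bench import optics
import cv2
a=optics.snapshot("top")[160:310,225:395,::-1]   # x4.5
b=optics.snapshot("side")[180:380,190:370,::-1]   # x3 
cv2.imwrite("pics/tc.png",cv2.resize(a,None,fx=4,fy=4,interpolation=cv2.INTER_CUBIC))
cv2.imwrite("pics/sc.png",cv2.resize(b,None,fx=3,fy=3,interpolation=cv2.INTER_CUBIC))
E
```

```text
(no output)
```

View pics/tc.png

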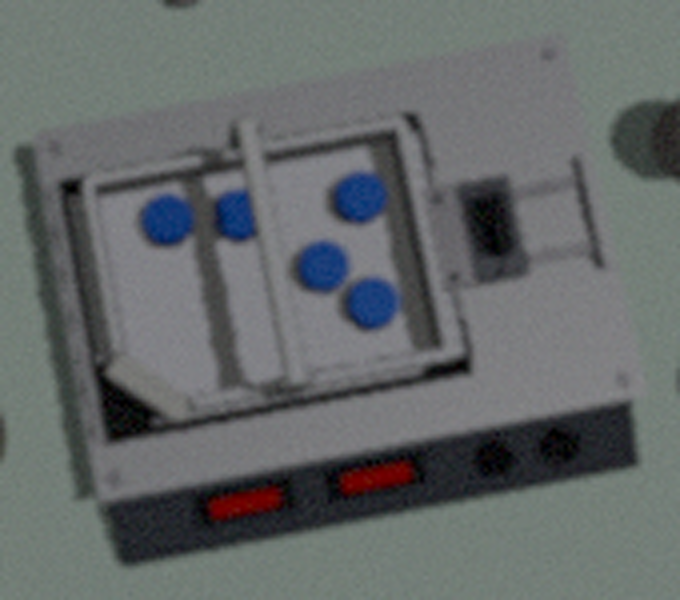

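View pics/sc.png

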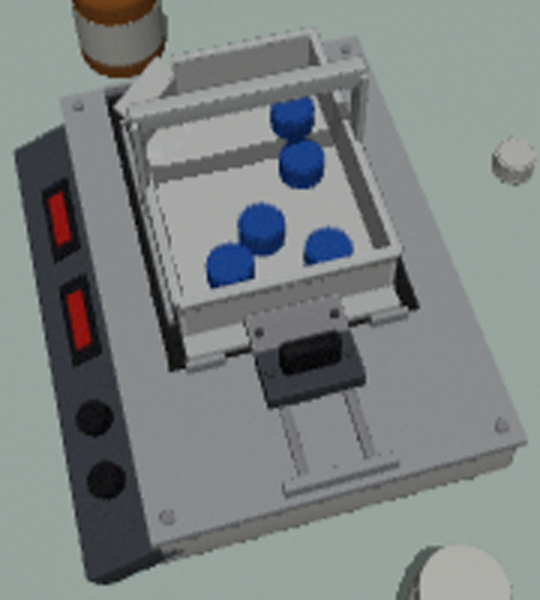

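The crops show the bar top from (246,122) to (293,380) in the top crop. The fin top is at about (490,222) in the top crop and (310,344) in the side crop. The deck screws are at (55,148), (548,53), (622,379) and (113,478).

```bash
cat > h.py <<'E'
import numpy as np
from bench import optics
def plane(n,u,v,z):
    m=optics.camera_model(n);f=210/np.tan(np.radians(m["vertical_fov"])/2)
    d=m["R"].T@np.array([(u-m["cx"])/f,(v-m["cy"])/f,1]);c=-m["R"].T@m["t"]
    return c+d*(z-c[2])/d[2]
def T(u,v,z):return plane("top",225+u/4,160+v/4,z)
def S(u,v,z):return plane("side",190+u/3,180+v/3,z)
E
python3 - <<'E'
from h import *
np.set_printoptions(precision=4,suppress=True)
print("screws T",*[T(*p,.072)[:2] for p in((55,148),(548,53),(622,379),(113,478))])
print("screws S",*[S(*p,.072)[:2] for p in((78,104),(347,49),(502,425),(167,517))])
print("bar T",T(246,122,.221),T(293,380,.221))
print("bar S",S(130,110,.221),S(366,68,.221))
print("fin",T(490,222,.13),S(310,344,.13))
E
```

```text
screws T [0.653  0.1336] [ 0.7267 -0.2386] [ 0.4807 -0.2856] [0.4081 0.0877]
screws S [0.4113 0.0906] [0.6577 0.1368] [ 0.73  -0.236] [ 0.4833 -0.2842]
bar T [ 0.6417 -0.0064  0.221 ] [ 0.4698 -0.0367  0.221 ]
bar S [ 0.4717 -0.038   0.221 ] [ 0.6484 -0.0114  0.221 ]
fin [ 0.5883 -0.1823  0.13  ] [ 0.5913 -0.1891  0.13  ]
```

Request:
send_rows --pt "25 20 0 0 0 -0.011" --pt "25 20 0 0 0 -0.011" --pt "25 20 0 0 0 -0.011" --pt "25 20 0 0 0 -0.011" --pt "25 20 0 0 0 -0.011" --pt "25 20 0 0 0 -0.011" --pt "25 20 0 0 0 -0.011" --pt "25 20 0 0 0 -0.011" --grip 56

```text
time: 0.87
tool_pos: [0.3967, -0.3527, 0.2303]
ee_rot: [-3.141, 0.0, 0.275]
wrist_force: [0.4, -0.7, 0.3]
width: 0.0562
finger_force: 0.0
```

Request:
send_rows --pt "25 20 0 0 0 -0.011" --pt "25 20 0 0 0 -0.011" --pt "25 20 0 0 0 -0.011" --pt "25 20 0 0 0 -0.011" --pt "25 20 0 0 0 -0.011" --pt "25 20 0 0 0 -0.011" --pt "20 20 0 0 0 -0.011" --pt "20 20 0 0 0 -0.011"

```text
time: 1.53
tool_pos: [0.5867, -0.1927, 0.23]
ee_rot: [-3.141, 0.001, 0.188]
wrist_force: [-0.2, -0.6, -0.0]
width: 0.0562
finger_force: 0.0
```

Request:
send_rows --pt "0 0 0 0 0 0" --pt "0 0 0 0 0 0"

```text
time: 1.7
tool_pos: [0.5862, -0.1929, 0.2297]
ee_rot: [-3.141, 0.001, 0.19]
wrist_force: [-1.0, -0.2, -0.9]
width: 0.0561
finger_force: 0.0
```

Request:
send_rows --pt "3 6 -13 0 0 0" --pt "0 0 -18 0 0 0" --pt "0 0 -18 0 0 0" --pt "0 0 -18 0 0 0" --pt "0 0 -14 0 0 0" --pt "0 0 -12 0 0 0" --pt "0 0 -8 0 0 0" --pt "0 0 0 0 0 0"

```text
time: 2.37
tool_pos: [0.587, -0.1881, 0.1267]
ee_rot: [-3.139, 0.004, 0.187]
wrist_force: [-0.2, -0.2, -0.9]
width: 0.0558
finger_force: 0.0
```

```bash
python3 - <<'E'
from bench import optics
import cv2
b=optics.snapshot("side")[180:380,190:370,::-1]
cv2.imwrite("pics/s2.png",cv2.resize(b,None,fx=3,fy=3,interpolation=cv2.INTER_CUBIC))
E
```

```text
(no output)
```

View pics/s2.png

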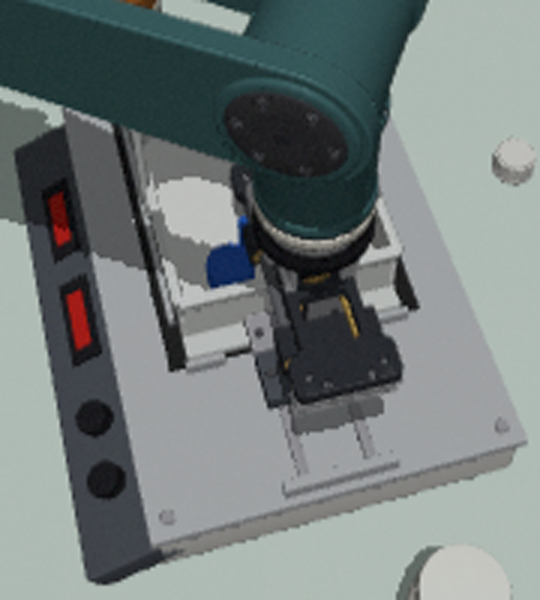

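The gripper sits over the lock at about (340,350), straddling the fin without touching the tote. Next I'll close on it.

Request:
send_rows --pt "0 0 0 0 0 0" --pt "0 0 0 0 0 0" --pt "0 0 0 0 0 0" --pt "0 0 0 0 0 0" --pt "0 0 0 0 0 0" --pt "0 0 0 0 0 0" --grip 5

```text
time: 2.92
tool_pos: [0.5889, -0.188, 0.1299]
ee_rot: [3.141, -0.001, 0.188]
wrist_force: [0.7, -0.0, -0.2]
width: 0.0194
finger_force: 0.0
```

Request:
send_rows --pt "0 0 0 0 0 0" --pt "0 0 0 0 0 0" --pt "0 0 0 0 0 0" --pt "0 0 0 0 0 0"

```text
time: 3.25
tool_pos: [0.5888, -0.1879, 0.1297]
ee_rot: [3.142, -0.0, 0.188]
wrist_force: [-1.1, 0.6, 1.4]
width: 0.0136
finger_force: 30.0
```

Request:
send_rows --pt "1 -5 0 0 0 0" --pt "1 -5 0 0 0 0" --pt "1 -5 0 0 0 0" --pt "1 -5 0 0 0 0" --pt "1 -5 0 0 0 0" --pt "1 -5 0 0 0 0" --pt "0 0 0 0 0 0"

```text
time: 3.83
tool_pos: [0.595, -0.2196, 0.1297]
ee_rot: [3.14, -0.0, 0.187]
wrist_force: [-1.1, 0.7, 3.2]
width: 0.0135
finger_force: 30.0
```

Request:
send_rows --pt "0.5 -3 0 0 0 0" --pt "0.5 -3 0 0 0 0" --pt "0 0 0 0 0 0"

```text
time: 4.08
tool_pos: [0.5959, -0.2247, 0.1297]
ee_rot: [3.141, -0.001, 0.187]
wrist_force: [-0.6, 2.6, 2.8]
width: 0.014
finger_force: 30.0
```

Request:
send_rows --pt "0.5 -3 0 0 0 0" --pt "0.5 -2 0 0 0 0" --pt "0 0 0 0 0 0"

```text
time: 4.33
tool_pos: [0.5969, -0.2294, 0.1297]
ee_rot: [3.141, -0.0, 0.188]
wrist_force: [-0.8, 2.5, 3.4]
width: 0.0139
finger_force: 30.0
```

Request:
send_rows --pt "0.5 -2 0 0 0 0" --pt "0 0 0 0 0 0"

```text
time: 4.5
tool_pos: [0.5973, -0.2313, 0.1297]
ee_rot: [3.141, -0.0, 0.188]
wrist_force: [-1.8, 2.0, 4.4]
width: 0.0139
finger_force: 30.0
```

Request:
send_rows --pt "0.5 -2 0 0 0 0" --pt "0 0 0 0 0 0"

```text
time: 4.67
tool_pos: [0.5974, -0.2319, 0.1297]
ee_rot: [-3.139, 0.001, 0.188]
wrist_force: [-3.3, 6.0, 5.3]
width: 0.0142
finger_force: 30.0
```

Request:
send_rows --pt "0.5 -2 0 0 0 0" --pt "0 0 0 0 0 0"

```text
time: 4.83
tool_pos: [0.5974, -0.232, 0.1297]
ee_rot: [-3.135, 0.001, 0.189]
wrist_force: [-4.3, 11.3, 7.3]
width: 0.0137
finger_force: 30.0
```

Request:
send_rows --pt "0 0 0 0 0 0" --pt "0 0 0 0 0 0" --pt "0 0 0 0 0 0" --pt "0 0 0 0 0 0" --pt "0 0 0 0 0 0" --grip 50

```text
time: 5.25
tool_pos: [0.598, -0.2357, 0.1289]
ee_rot: [3.141, 0.001, 0.187]
wrist_force: [1.0, 0.1, 0.1]
width: 0.0436
finger_force: 0.0
```

Request:
send_rows --pt "0 0 15 0 0 0" --pt "0 0 25 0 0 0" --pt "0 0 30 0 0 0" --pt "0 0 30 0 0 0" --pt "0 0 30 0 0 0" --pt "0 0 25 0 0 0" --pt "0 0 0 0 0 0"

```text
time: 5.83
tool_pos: [0.5999, -0.2364, 0.292]
ee_rot: [3.133, -0.01, 0.187]
wrist_force: [-1.1, -0.3, 0.8]
width: 0.0499
finger_force: 0.0
```

Request:
send_rows --pt "-1 20 0 0 0 0" --pt "-2 30 0 0 0 0" --pt "-2 30 0 0 0 0" --pt "-2 30 0 0 0 0" --pt "-3 30 0 0 0 0" --pt "-3 30 0 0 0 0" --pt "-3 25 0 0 0 0" --pt "-2 20 0 0 0 0" --grip 70

```text
time: 6.5
tool_pos: [0.5797, -0.0183, 0.2833]
ee_rot: [-3.141, 0.001, 0.189]
wrist_force: [-0.3, -0.6, 0.6]
width: 0.0703
finger_force: 0.0
```

Request:
send_rows --pt "0 0 0 0 0 0" --pt "0 0 0 0 0 0"

```text
time: 6.67
tool_pos: [0.58, -0.0195, 0.2836]
ee_rot: [3.141, 0.001, 0.189]
wrist_force: [0.2, 0.0, -0.2]
width: 0.0696
finger_force: 0.0
```

```bash
python3 - <<'E'
from bench import optics
import cv2
b=optics.snapshot("side")[180:380,190:370,::-1]
cv2.imwrite("pics/s3.png",cv2.resize(b,None,fx=3,fy=3,interpolation=cv2.INTER_CUBIC))
E
```

```text
(no output)
```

View pics/s3.png

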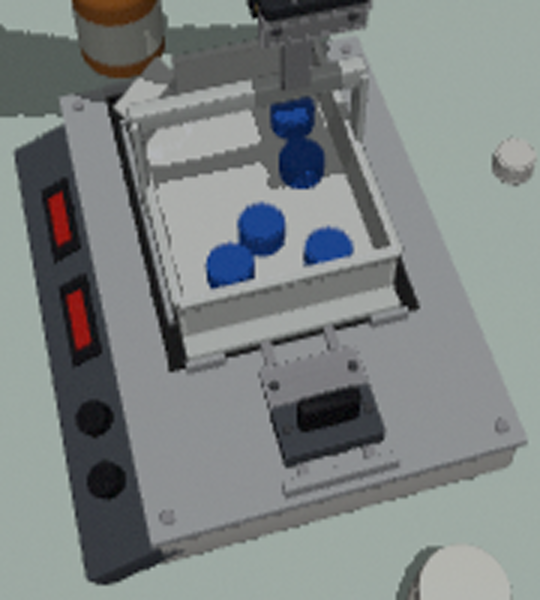

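The lock fin has moved out to (328,402) in the side crop. The pull travelled 44.9 mm and ended in a hard stop, so the lock is fully out. The fingers straddle the bar, and the next step is to descend and grip.

Request:
send_rows --pt "0 0 -12 0 0 0" --pt "0 0 -16 0 0 0" --pt "0 0 -16 0 0 0" --pt "0 0 -14 0 0 0" --pt "0 0 -10 0 0 0" --pt "0 0 0 0 0 0" --pt "0 0 0 0 0 0"

```text
time: 7.3
tool_pos: [0.5798, -0.0208, 0.2153]
ee_rot: [-3.141, 0.002, 0.187]
wrist_force: [-0.2, 0.5, 0.3]
width: 0.0702
finger_force: 0.0
```

Request:
send_rows --pt "0 0 0 0 0 0" --pt "0 0 0 0 0 0" --pt "0 0 0 0 0 0" --pt "0 0 0 0 0 0" --pt "0 0 0 0 0 0" --pt "0 0 0 0 0 0" --pt "0 0 0 0 0 0" --grip 24

```text
time: 7.88
tool_pos: [0.5802, -0.02, 0.2167]
ee_rot: [3.141, -0.0, 0.188]
wrist_force: [0.5, -0.6, -0.1]
width: 0.0269
finger_force: 0.0
```

Request:
send_rows --pt "0 0 0 0 0 0" --pt "0 0 0 0 0 0" --pt "0 0 0 0 0 0" --pt "0 0 0 0 0 0" --pt "0 0 0 0 0 0" --pt "0 0 0 0 0 0" --grip 5

```text
time: 8.38
tool_pos: [0.5802, -0.0197, 0.2165]
ee_rot: [-3.141, -0.0, 0.188]
wrist_force: [-0.4, 2.1, 0.4]
width: 0.014
finger_force: 30.0
```

Gripped at 30 N. I'll lift slowly.

Request:
send_rows --pt "0 0 3 0 0 0" --pt "0 0 4 0 0 0" --pt "0 0 6 0 0 0" --pt "0 0 8 0 0 0" --pt "0 0 10 0 0 0" --pt "0 0 10 0 0 0" --pt "0 0 10 0 0 0" --pt "0 0 10 0 0 0"

```text
time: 9.05
tool_pos: [0.5804, -0.0201, 0.2792]
ee_rot: [3.141, -0.001, 0.188]
wrist_force: [-0.3, -0.6, -5.8]
width: 0.0139
finger_force: 30.0
```

Request:
send_rows --pt "0 0 12 0 0 0" --pt "0 0 14 0 0 0" --pt "0 0 16 0 0 0" --pt "0 0 16 0 0 0" --pt "0 0 16 0 0 0" --pt "0 0 16 0 0 0" --pt "0 0 16 0 0 0" --pt "0 0 16 0 0 0"

```text
time: 9.72
tool_pos: [0.58, -0.02, 0.4014]
ee_rot: [3.141, -0.001, 0.188]
wrist_force: [-0.2, 0.2, -4.4]
width: 0.0137
finger_force: 30.0
```

Request:
send_rows --pt "0 0 12 0 0 0" --pt "0 0 8 0 0 0" --pt "0 0 4 0 0 0" --pt "0 0 0 0 0 0" --pt "0 0 0 0 0 0"

```text
time: 10.13
tool_pos: [0.5802, -0.02, 0.4231]
ee_rot: [-3.142, 0.001, 0.188]
wrist_force: [0.5, -0.0, -4.4]
width: 0.0138
finger_force: 30.0
```

```bash
python3 - <<'E'
from bench import optics,sensors
import cv2
o=sensors.get_obs();print(o["joint_positions"],o["wrist_force"],o["wrist_torque"])
a=optics.snapshot("top")[80:340,180:400,::-1];b=optics.snapshot("side")[80:340,170:390,::-1]
cv2.imwrite("pics/s4.png",cv2.resize(cv2.hconcat([a,b]),None,fx=1.8,fy=1.8,interpolation=cv2.INTER_CUBIC))
E
```

```text
[-1.32085455e-01  2.08411154e-01  8.50766089e-01 -1.21611811e-04
  2.08302114e+00  1.25084962e+00] [ 0.45080589 -0.00507006 -4.41321849] [ 0.04388473 -0.10652187 -0.02870342]
```

View pics/s4.png

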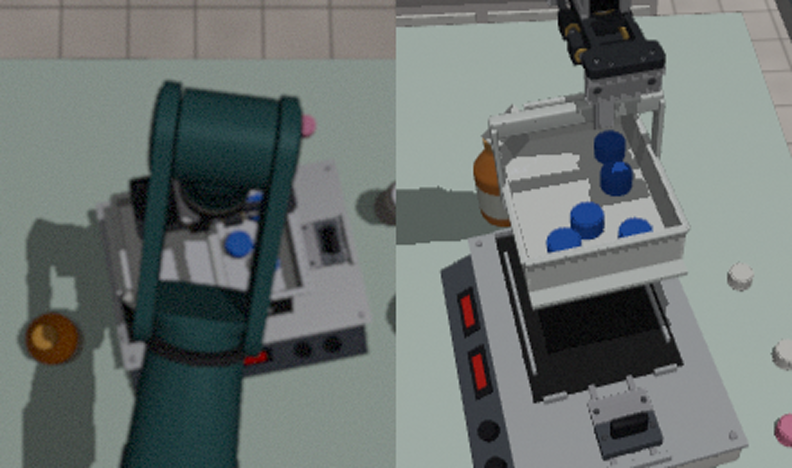

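Request:
send_rows --pt "0 0 0 -0.006 -0.008 0" --pt "0 0 0 -0.011 -0.0165 0" --pt "0 0 0 -0.011 -0.0165 0" --pt "0 0 0 -0.011 -0.0165 0" --pt "0 0 0 -0.011 -0.0165 0" --pt "0 0 0 -0.011 -0.0165 0" --pt "0 0 0 -0.011 -0.0165 0" --pt "0 0 0 -0.011 -0.0165 0"

```text
time: 10.9
tool_pos: [0.5799, -0.0199, 0.4236]
ee_rot: [3.035, -0.107, 0.194]
wrist_force: [-0.2, 0.2, -5.4]
width: 0.0139
finger_force: 30.0
```

```bash
python3 - <<'E'
from bench import sensors
o=sensors.get_obs();print(o["joint_positions"],o["wrist_force"],o["wrist_torque"],o["ee_rot"])
E
```

```text
[-0.09141223  0.10731734  0.97309883 -0.07689595  1.92773864  1.25974991] [-0.18616201  0.22170453 -5.3554744 ] [ 0.24207949  0.14924353 -0.00814325] [ 3.03527335 -0.10698865  0.19363702]
```

Request:
send_rows --pt "0 0 0 -0.009 -0.0135 0" --pt "0 0 0 -0.009 -0.0135 0" --pt "0 0 0 -0.009 -0.0135 0" --pt "0 0 0 -0.009 -0.0135 0" --pt "0 0 0 -0.009 -0.0135 0" --pt "0 0 0 -0.009 -0.0135 0" --pt "0 0 0 -0.009 -0.0135 0" --pt "0 0 0 -0.009 -0.0135 0"

```text
time: 11.57
tool_pos: [0.5801, -0.02, 0.4234]
ee_rot: [2.942, -0.198, 0.208]
wrist_force: [-0.6, 0.4, -4.8]
width: 0.0137
finger_force: 30.0
```

Request:
send_rows --pt "0 0 0 -0.009 -0.0135 0" --pt "0 0 0 -0.009 -0.0135 0" --pt "0 0 0 -0.009 -0.0135 0" --pt "0 0 0 -0.009 -0.0135 0" --pt "0 0 0 -0.009 -0.0135 0" --pt "0 0 0 -0.009 -0.0135 0" --pt "0 0 0 -0.009 -0.0135 0" --pt "0 0 0 -0.009 -0.0135 0"

```text
time: 12.23
tool_pos: [0.5801, -0.02, 0.4235]
ee_rot: [2.846, -0.288, 0.231]
wrist_force: [0.5, -0.6, -5.4]
width: 0.014
finger_force: 30.0
```

Request:
send_rows --pt "0 0 0 -0.009 -0.0135 0" --pt "0 0 0 -0.009 -0.0135 0" --pt "0 0 0 -0.009 -0.0135 0" --pt "0 0 0 -0.009 -0.0135 0" --pt "0 0 0 -0.009 -0.0135 0" --pt "0 0 0 -0.009 -0.0135 0" --pt "0 0 0 -0.009 -0.0135 0" --pt "0 0 0 -0.009 -0.0135 0"

```text
time: 12.9
tool_pos: [0.5801, -0.02, 0.4234]
ee_rot: [2.744, -0.375, 0.264]
wrist_force: [0.3, 0.3, -5.2]
width: 0.0138
finger_force: 30.0
```

```bash
python3 - <<'E'
from bench import optics,sensors
import cv2
o=sensors.get_obs();print(o["joint_positions"],o["wrist_force"],o["wrist_torque"])
a=optics.snapshot("top")[80:340,180:400,::-1];b=optics.snapshot("side")[80:340,170:390,::-1]
cv2.imwrite("pics/s5.png",cv2.resize(cv2.hconcat([a,b]),None,fx=1.8,fy=1.8,interpolation=cv2.INTER_CUBIC))
E
```

```text
[ 0.03707579 -0.12406816  1.28930958 -0.30613529  1.52678588  1.36333562] [ 0.26507706  0.25438546 -5.20609222] [ 0.53085176  0.62206458 -0.05021287]
```

View pics/s5.png

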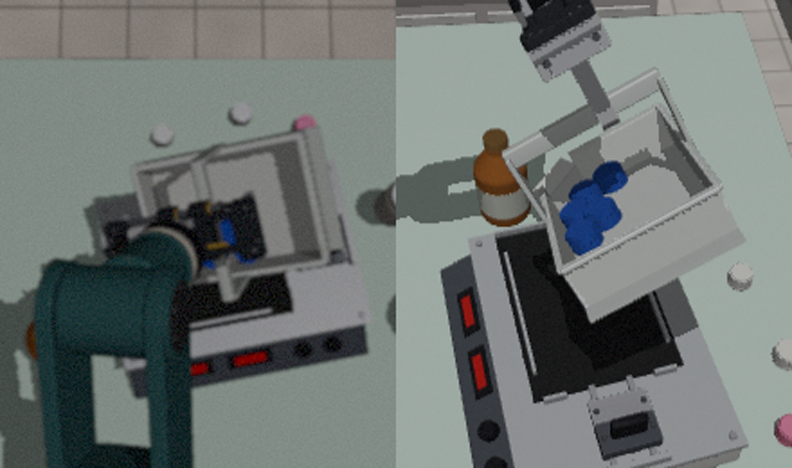

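The tote is tipped about 31° and all five caps lie along its -x wall (side view, (575,240) to (610,175)), heading for the corner. I'll tip it further, with a bit more about the bar axis.

Request:
send_rows --pt "0 0 0 -0.014 -0.0135 0" --pt "0 0 0 -0.014 -0.0135 0" --pt "0 0 0 -0.014 -0.0135 0" --pt "0 0 0 -0.014 -0.0135 0" --pt "0 0 0 -0.014 -0.0135 0" --pt "0 0 0 -0.014 -0.0135 0" --pt "0 0 0 -0.014 -0.0135 0" --pt "0 0 0 -0.014 -0.0135 0"

```text
time: 13.67
tool_pos: [0.5801, -0.0199, 0.4234]
ee_rot: [2.593, -0.446, 0.325]
wrist_force: [-0.3, -0.8, -5.9]
width: 0.014
finger_force: 30.0
```

Request:
send_rows --pt "0 0 0 0 0 0" --pt "0 0 0 0 0 0" --pt "0 0 0 0 0 0" --pt "0 0 0 0 0 0" --pt "0 0 0 0 0 0" --pt "0 0 0 0 0 0"

```text
time: 14.17
tool_pos: [0.5803, -0.0202, 0.4236]
ee_rot: [2.594, -0.446, 0.324]
wrist_force: [-0.2, -0.5, -4.7]
width: 0.0136
finger_force: 30.0
```

```bash
python3 - <<'E'
from bench import optics,sensors
import cv2
o=sensors.get_obs();print(o["joint_positions"],o["wrist_force"],o["wrist_torque"])
b=optics.snapshot("side")[90:260,210:390,::-1]
cv2.imwrite("pics/s6.png",cv2.resize(b,None,fx=3.5,fy=3.5,interpolation=cv2.INTER_CUBIC))
E
```

```text
[ 0.10966796 -0.18342187  1.39688353 -0.45207492  1.39909657  1.4396687 ] [-0.24073593 -0.45146621 -4.68750472] [0.75856946 0.84927863 0.02116168]
```

View pics/s6.png

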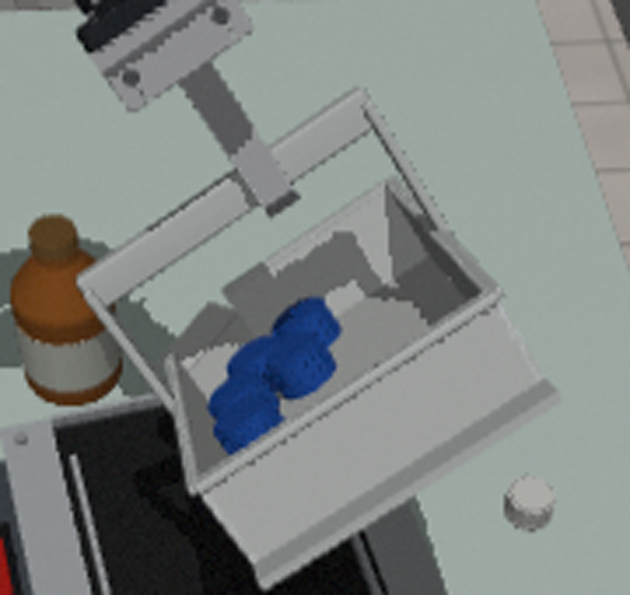

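The caps are clustered, but perspective hides where the corner is. I'll work it out numerically by mapping cap pixels into the tote frame and checking the model against known wall corners.

```bash
cat > cap.py <<'E'
from h import *
from bench import sensors
import cv2
from scipy.spatial.transform import Rotation as Ro
def run():
    o=sensors.get_obs();Rt=Ro.from_euler('xyz',o["ee_rot"]).as_matrix()
    R=Rt@np.diag([1,-1,-1]);t=o["tool_pos"]+Rt@[-.022,0,.1425]
    print("tilt",np.degrees(np.arccos(R[2,2])),"downhill in tote",np.round(-R[2,:2],2),"tote z",t[2])
    m=optics.camera_model("side");f=210/np.tan(np.radians(m["vertical_fov"])/2)
    def pr(p):
        c=m["R"]@(R@np.array(p)+t)+m["t"];return np.array([m["cx"]+f*c[0]/c[2],m["cy"]+f*c[1]/c[2]])
    s=lambda p:np.round((pr(p)-[210,90])*3.5).astype(int)
    print("crop px: walltop ++-:",s([.085,-.115,.06]),s([-.085,-.115,.06]),"barends",s([-.091,0,.147]),s([.091,0,.147]),"corner",s([-.06,.09,.004]))
    im=optics.snapshot("side");hsv=cv2.cvtColor(im,cv2.COLOR_RGB2HSV)
    mk=cv2.inRange(hsv,(105,120,30),(130,255,255));mk[:90]=0
    v,u=np.nonzero(mk);c=-m["R"].T@m["t"];ps=[]
    c0=R.T@(c-t);D=(R.T@m["R"].T@np.vstack([(u-m["cx"])/f,(v-m["cy"])/f,np.ones(len(u))])).T
    P=c0+D*((.016-c0[2])/D[:,2])[:,None]   # mid-height of the caps
    print(len(u),"extent x",np.percentile(P[:,0],[1,99])*1e3,"y",np.percentile(P[:,1],[1,99])*1e3)
    H,_,_=np.histogram2d(P[:,1]*1e3,P[:,0]*1e3,bins=[np.arange(-120,121,12),np.arange(-96,97,12)])
    print("rows y from +120 down, cols x -96..96");print("\n".join("".join("#" if k>4 else "." for k in r) for r in H[::-1]))
    return im,s
E
python3 -c "from cap import *; run()"
```

```text
tilt 39.590050626326324 downhill in tote [-0.43  0.47] tote z 0.30429160938057054
crop px: walltop ++-: [491 287] [190 483] barends [ 71 279] [358  83] corner [245 389]
878 extent x [-81.53790594   8.91244488] y [ -6.24096223 132.84958939]
rows y from +120 down, cols x -96..96
...######.......
..#######.......
..#######.......
.########.......
.########.......
.########.......
.#######........
.#######........
.#######........
.######.........
.####...........
................
................
................
................
................
................
................
................
................
```

The model matches the picture to about 2 px, so there's no slip in the grip. The tote is tilted 39.6° straight at the corner. I'll swing it gently to settle the caps, then look again.

Request:
send_rows --pt "0 0 0 -0.02 0 0" --pt "0 0 0 -0.025 0 0" --pt "0 0 0 -0.025 0 0" --pt "0 0 0 -0.025 0 0" --pt "0 0 0 0 0 0" --pt "0 0 0 0 0 0" --pt "0 0 0 0 0 0" --pt "0 0 0 0 0 0"

```text
time: 14.93
tool_pos: [0.5803, -0.0201, 0.4238]
ee_rot: [2.496, -0.414, 0.365]
wrist_force: [0.4, -0.1, -5.4]
width: 0.0139
finger_force: 30.0
```

Request:
send_rows --pt "0 0 0 0.01 -0.02 0" --pt "0 0 0 0.015 -0.02 0" --pt "0 0 0 0.015 -0.02 0" --pt "0 0 0 0.015 -0.01 0" --pt "0 0 0 0 0 0" --pt "0 0 0 0 0 0" --pt "0 0 0 0 0 0" --pt "0 0 0 0 0 0"

```text
time: 15.6
tool_pos: [0.5802, -0.0201, 0.4235]
ee_rot: [2.526, -0.498, 0.351]
wrist_force: [0.6, 0.4, -5.0]
width: 0.0133
finger_force: 30.0
```

```bash
cat >> cap.py <<'E'
def view():
    im,s=run()
    b=cv2.resize(im[110:250,210:350,::-1],None,fx=4.2,fy=4.2,interpolation=cv2.INTER_CUBIC)
    g=b.copy()
    q=lambda p:tuple(int(k) for k in ((s(p)/3.5+[210,90]-[210,110])*4.2))
    for z in(.004,):
        pts=[(-.081,-.111),(.081,-.111),(.081,.111),(-.04,.111),(-.081,.07)]
        cv2.polylines(g,[np.array([q((x,y,z)) for x,y in pts])],True,(0,255,255),1)
    # likely packed positions, top rims
    for c in [(-62,61),(-31,92),(-62,23),(-27,54),(7,92)]:
        cv2.polylines(g,[np.array([q(((c[0]+19*np.cos(a))/1e3,(c[1]+19*np.sin(a))/1e3,.028)) for a in np.linspace(0,6.28,40)])],True,(0,255,0),1)
    g=cv2.hconcat([b,g]);cv2.imwrite("pics/last.png",cv2.resize(g,(800,400),interpolation=cv2.INTER_AREA))
E
python3 -c "from cap import *; view()"
```

```text
tilt 44.17682506535756 downhill in tote [-0.48  0.51] tote z 0.3108128764388713
crop px: walltop ++-: [489 269] [197 482] barends [ 78 288] [354  77] corner [267 396]
728 extent x [-82.84025707   9.0201616 ] y [ 12.5515042  137.55694006]
rows y from +120 down, cols x -96..96
...######.......
...######.......
.########.......
.########.......
.########.......
.########.......
.#######........
.#######........
.#######........
................
................
................
................
................
................
................
................
................
................
................
```

View pics/last.png

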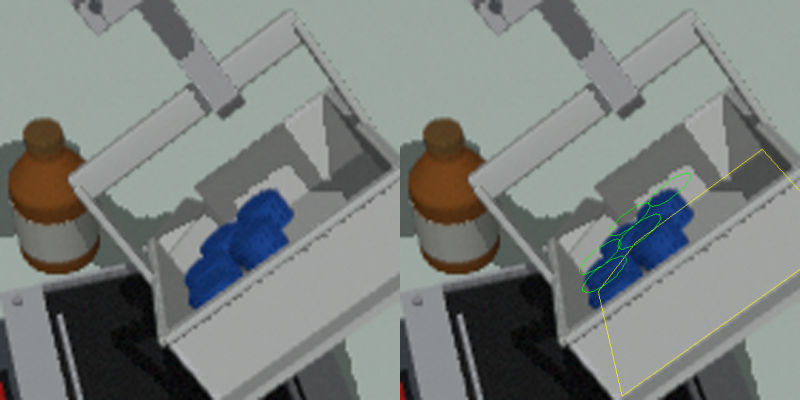

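The caps form a compact cluster by the corner, at about (190–290, 190–305) in the left half. I've used all my pictures, so I'll fit five caps numerically to the blue mask, including what the end wall hides.

```bash
cat > fit.py <<'E'
from h import *
from bench import sensors
import cv2
from scipy.optimize import differential_evolution
from scipy.spatial.transform import Rotation as Ro
o=sensors.get_obs();Rt=Ro.from_euler('xyz',o["ee_rot"]).as_matrix()
R=Rt@np.diag([1,-1,-1]);t=o["tool_pos"]+Rt@[-.022,0,.1425]
def proj(n,p):
    m=optics.camera_model(n);f=210/np.tan(np.radians(m["vertical_fov"])/2)
    c=(np.atleast_2d(p)@R.T+t)@m["R"].T+m["t"];off=[2,2] if n=="side" else [0,0]
    return (np.array([m["cx"],m["cy"]])+f*c[:,:2]/c[:,2:]+off).astype(np.float32)
mk={}
for n in("side","top"):
    mk[n]=cv2.inRange(cv2.cvtColor(optics.snapshot(n),cv2.COLOR_RGB2HSV),(105,120,30),(130,255,255));mk[n][:90]=0
    print(n,"blue px",(mk[n]>0).sum())
M=mk["side"]
a=np.linspace(0,2*np.pi,24);ring=np.c_[19*np.cos(a),19*np.sin(a)]
wall=np.array([[-85,-115,0],[85,-115,0],[85,-115,60],[-85,-115,60]])/1e3
wall=cv2.convexHull(proj("side",wall)).astype(np.int32)
def ren(c):
    im=np.zeros(M.shape,np.uint8)
    for x,y in c:
        p=np.vstack([np.c_[ring+[x,y],np.full(24,z)] for z in(4,28)])/1e3
        cv2.fillConvexPoly(im,cv2.convexHull(proj("side",p)).astype(np.int32),255)
    cv2.fillConvexPoly(im,wall,0);return im
def cost(v):
    c=v.reshape(5,2);d=np.linalg.norm(c[:,None]-c[None],axis=2)[np.triu_indices(5,1)]
    pen=np.maximum(0,37.5-d).sum()+np.maximum(0,c[:,1]-c[:,0]-124).sum()
    return np.count_nonzero(ren(c)!=M)+15*pen
for s in(1,2):
    r=differential_evolution(cost,[(-62,62),(-92,92)]*5,maxiter=150,popsize=10,seed=s,tol=1e-6)
    c=r.x.reshape(5,2);print(r.fun,np.round(c).tolist(),"dist to corner",np.round(np.hypot(*(c-[-60,90]).T)))
E
timeout 500 python3 fit.py
```

```text
side blue px 732
top blue px 312Traceback (most recent call last):
  File "fit.py", line 31, in <module>
    r=differential_evolution(cost,[(-62,62),(-92,92)]*5,maxiter=150,popsize=10,seed=s,tol=1e-6)
    return fun(*args, **kwargs)
    ret = solver.solve()
    next(self)
    ~~~~^^^^^^
    energy = self.func(parameters)
    return self.f(x, *self.args)
           ~~~~~~^^^^^^^^^^^^^^^
  File "fit.py", line 29, in cost
    return np.count_nonzero(ren(c)!=M)+15*pen
                            ~~~^^^
  File "fit.py", line 24, in ren
    cv2.fillConvexPoly(im,cv2.convexHull(proj("side",p)).astype(np.int32),255)
                                         ~~~~^^^^^^^^^^
  File "fit.py", line 9, in proj
    m=optics.camera_model(n);f=210/np.tan(np.radians(m["vertical_fov"])/2)
ValueError: time passes only in moves, steps and waits
```

```bash
sed -i 's/^def proj/CM={n:optics.camera_model(n) for n in("side","top")}\ndef proj/; s/    m=optics.camera_model(n);f/    m=CM[n];f/' fit.py; timeout 560 python3 fit.py
```

```text
side blue px 733
top blue px 325
153.0 [[-62.0, 44.0], [15.0, -73.0], [-26.0, -52.0], [-10.0, 92.0], [-45.0, 78.0]] dist to corner [ 46. 180. 146.  50.  19.]
195.0 [[-60.0, 35.0], [4.0, -72.0], [-10.0, 91.0], [-38.0, -54.0], [-47.0, 70.0]] dist to corner [ 55. 174.  50. 145.  24.]
```

```bash
python3 - <<'E'
s=open('fit.py').read()
s=s[:s.index("def ren")]+'''
T=mk["top"];v,u=np.nonzero(T);print("top blue bbox",u.min(),u.max(),v.min(),v.max(),"corner at",proj("top",[-.06,.09,.004]))
def ren(n,c,o):
    im=np.zeros(M.shape,np.uint8)
    for x,y in c:
        p=np.vstack([np.c_[ring+[x,y],np.full(24,z)] for z in(4,28)])/1e3
        cv2.fillConvexPoly(im,np.round(cv2.convexHull(proj(n,p)+o.astype(np.float32))).astype(np.int32),255)
    if n=="side":cv2.fillConvexPoly(im,wall,0)
    return im
def cost(v,full=0):
    c=v[:10].reshape(5,2);d=np.linalg.norm(c[:,None]-c[None],axis=2)[np.triu_indices(5,1)]
    pen=np.maximum(0,37.5-d).sum()+np.maximum(0,c[:,1]-c[:,0]-126).sum()
    a=np.count_nonzero(ren("side",c,v[10:12])!=M);b=np.count_nonzero((ren("top",c,v[12:])==0)&(T>0))
    return (a,b,pen) if full else a+b+15*pen
for s,(yl,xh) in enumerate([(-92,62),(0,20),(0,20)]):
    r=differential_evolution(cost,[(-64,xh),(yl,94)]*5+[(-4,4)]*4,maxiter=180,popsize=8,seed=s,tol=1e-6)
    c=r.x[:10].reshape(5,2);print(yl,cost(r.x,1),np.round(c).tolist(),np.round(r.x[10:],1),"dist",np.round(np.hypot(*(c-[-60,90]).T)))
'''
open('fit.py','w').write(s)
E
timeout 575 python3 fit.py
```

```text
side blue px 729
top blue px 321
top blue bbox 193 330 186 418 corner at [[293.3276  208.84474]]
-92 (np.int64(205), np.int64(37), np.float64(0.0)) [[-7.0, 87.0], [-18.0, 37.0], [-59.0, -1.0], [1.0, -66.0], [-48.0, 66.0]] [-2.4 -1.5 -1.7 -0.2] dist [ 53.  68.  91. 168.  27.]
0 (np.int64(191), np.int64(36), np.float64(0.0)) [[-19.0, 13.0], [-20.0, 53.0], [-54.0, 71.0], [-6.0, 94.0], [-57.0, 10.0]] [-2.7 -0.   2.3  0.8] dist [87. 55. 20. 54. 80.]
0 (np.int64(138), np.int64(36), np.float64(0.11495739336117339)) [[-43.0, 80.0], [-58.0, 44.0], [-59.0, 3.0], [-8.0, 93.0], [-20.0, 47.0]] [-1.9 -0.6 -0.7  1.1] dist [20. 46. 87. 52. 58.]
```

```bash
python3 - <<'E'
s=open('fit.py').read()
s=s[:s.index("for s,(yl")]+'''
for n in mk:
    k,_,st,ce=cv2.connectedComponentsWithStats(mk[n]);print(n,[(int(q[4]),np.round(w).tolist()) for q,w in zip(st[1:],ce[1:]) if q[4]>5])
T[:]=0
P=[[(-43,80),(-62,47),(-8,92),(-24,47),(-62,9)],[(-43,80),(-62,47),(-8,92),(-24,47),(30,92)],[(-43,80),(-62,47),(-8,92),(-24,47),(10,58)],
[(-62,61),(-31,92),(-62,23),(-27,54),(7,92)],[(-62,61),(-31,92),(-62,23),(-27,54),(5,72)],[(-43,80),(-62,47),(-8,92),(-24,47),(-30,9)]]
for p in P:
    x0=np.r_[np.ravel(p),0,0,0,0].astype(float)
    b=[(max(-64,x-14),min(64,x+14)) if i%2==0 else (x-14,min(94,x+14)) for i,x in enumerate(x0[:10])]+[(-4,4)]*2+[(-.1,.1)]*2
    r=differential_evolution(cost,b,maxiter=90,popsize=6,seed=3,x0=x0)
    c=r.x[:10].reshape(5,2);print(cost(x0,1)[0],cost(r.x,1)[0],np.round(c).tolist(),np.round(r.x[10:12],1),"dist",np.round(np.hypot(*(c-[-60,90]).T)))
'''
open('fit.py','w').write(s)
E
timeout 575 python3 fit.py
```

```text
side blue px 730
top blue px 317
top blue bbox 202 329 186 418 corner at [[293.33023 208.86479]]
side [(730, [293.0, 196.0])]
top [(114, [283.0, 193.0]), (30, [306.0, 191.0]), (146, [323.0, 208.0])]
220 137 [[-41.0, 79.0], [-60.0, 47.0], [-6.0, 92.0], [-18.0, 48.0], [-58.0, 5.0]] [-2.3 -0.3] dist [22. 43. 54. 59. 85.]
502 307 [[-52.0, 71.0], [-57.0, 33.0], [-21.0, 92.0], [-15.0, 55.0], [16.0, 93.0]] [-3.8  1.6] dist [21. 57. 39. 56. 76.]
387 216 [[-36.0, 86.0], [-61.0, 56.0], [0.0, 94.0], [-31.0, 34.0], [2.0, 53.0]] [-3.9  2.3] dist [24. 34. 60. 64. 72.]
334 136 [[-60.0, 48.0], [-41.0, 80.0], [-58.0, 9.0], [-17.0, 51.0], [-6.0, 94.0]] [-2.5  0. ] dist [42. 21. 81. 58. 54.]
353 156 [[-55.0, 48.0], [-42.0, 83.0], [-55.0, 9.0], [-17.0, 50.0], [-4.0, 86.0]] [-3.6  0.2] dist [43. 19. 81. 59. 56.]
222 144 [[-41.0, 77.0], [-60.0, 42.0], [-6.0, 92.0], [-18.0, 44.0], [-30.0, -3.0]] [-2.7 -0.4] dist [23. 48. 54. 62. 98.]
```

The blue forms one blob, so nothing has spilled. The best fit is a packed cluster within 85 mm of the corner. One more gentle swing towards +y and back should tighten it.

Request:
send_rows --pt "0 0 0 -0.025 0.01 0" --pt "0 0 0 -0.035 0.015 0" --pt "0 0 0 -0.035 0.015 0" --pt "0 0 0 -0.035 0.015 0" --pt "0 0 0 -0.03 0.01 0" --pt "0 0 0 0 0 0" --pt "0 0 0 0 0 0" --pt "0 0 0 0 0 0"

```text
time: 16.72
tool_pos: [0.5803, -0.0199, 0.4237]
ee_rot: [2.389, -0.379, 0.41]
wrist_force: [-0.1, -0.9, -5.2]
width: 0.0137
finger_force: 30.0
```

Request:
send_rows --pt "0 0 0 0.025 -0.01 0" --pt "0 0 0 0.035 -0.015 0" --pt "0 0 0 0.035 -0.015 0" --pt "0 0 0 0.035 -0.015 0" --pt "0 0 0 0.03 -0.01 0" --pt "0 0 0 0 0 0" --pt "0 0 0 0 0 0" --pt "0 0 0 0 0 0"

```text
time: 17.38
tool_pos: [0.58, -0.0204, 0.4237]
ee_rot: [2.526, -0.498, 0.351]
wrist_force: [0.5, -0.4, -5.2]
width: 0.0138
finger_force: 30.0
```

```bash
timeout 575 python3 fit.py; python3 -c "
from bench import sensors
print(sensors.get_obs())"
```

```text
side blue px 734
top blue px 309
top blue bbox 211 328 186 419 corner at [[293.52725 208.92151]]
side [(734, [293.0, 196.0])]
top [(112, [283.0, 192.0]), (31, [305.0, 191.0]), (138, [323.0, 208.0])]
220 139 [[-43.0, 76.0], [-61.0, 41.0], [-8.0, 93.0], [-19.0, 46.0], [-59.0, 0.0]] [-1.8 -1.5] dist [22. 49. 52. 60. 90.]
497 310 [[-53.0, 72.0], [-51.0, 34.0], [-21.0, 94.0], [-13.0, 52.0], [16.0, 94.0]] [-3.9  3.1] dist [19. 57. 39. 60. 76.]
381 211 [[-37.0, 85.0], [-61.0, 57.0], [-0.0, 93.0], [-31.0, 33.0], [-1.0, 55.0]] [-3.6  1.6] dist [24. 33. 60. 64. 69.]
324 143 [[-57.0, 48.0], [-39.0, 81.0], [-54.0, 9.0], [-15.0, 50.0], [-3.0, 93.0]] [-3.4  0.6] dist [42. 23. 81. 60. 57.]
342 157 [[-58.0, 48.0], [-42.0, 82.0], [-56.0, 9.0], [-17.0, 48.0], [-5.0, 85.0]] [-2.7 -0.1] dist [42. 19. 81. 60. 56.]
221 148 [[-45.0, 78.0], [-63.0, 43.0], [-10.0, 91.0], [-23.0, 47.0], [-43.0, -0.0]] [-1.  -1.6] dist [19. 47. 50. 57. 92.]
{'time': 17.4833, 'joint_positions': array([ 0.13995321, -0.21842472,  1.46072254, -0.52138228,  1.32459898,
        1.4979285 ]), 'qvel': array([ 0.00292247,  0.00282416, -0.00123155,  0.00097289, -0.00197542,
       -0.00070133]), 'joint_torque': array([-1.02790443e-01, -2.62764090e+01, -3.59678257e+01, -2.87160181e+00,
       -3.18641581e+00, -8.88191164e-03]), 'tool_pos': array([ 0.58019594, -0.01996103,  0.42325692]), 'ee_rot': array([ 2.52586295, -0.49751662,  0.35112886]), 'wrist_force': array([-0.73021799, -0.18950857, -5.53160076]), 'wrist_torque': array([ 0.79663778,  0.87588579, -0.00235823]), 'finger_force': 30.00054180622101, 'width': 0.013883494352736434}
```

```bash
python3 -c "
from bench import ticket
print(ticket.close_job())"
```

```text
the job is handed in; nothing more can be done
None
```

I slid the lock out to its end stop, lifted the tote by its handle, and handed in at about 17.5 s with it held still, tipped about 44° at the pouring corner. No caps spilled in view; a fit to the last image puts all five packed in that corner, but one is partly hidden by the end wall, so its position is inferred.

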